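Power up the soldering bench

TASK

Power up the soldering bench in this order, pressing with the fingertips: first push the raised end of the red rocker on the white socket strip all the way down, then press the green key on the grey fume extractor fully in, then press the white key on the blue soldering station fully in. Leave the station's yellow key alone, do not lift the socket strip or push it out of place, and do not disturb the bottle, the solder reel or the orange tub.

Things in the scene. Friction and masses are not known exactly. Their poses are not given: they have to be found in the camera images.
- strip: White two-way socket strip, 200 mm long (its x) x 64 mm wide (its y) x 40 mm high, 0.7 kg, loose on the bench. Origin: centre of its underside; z up. Two round sockets lie flush in its top at x = +12 and +66 mm. The red rocker sits at x = -55 mm; the rocker end to be pressed is the one towards the sockets (+x side of the rocker).
- rocker (a joint): See-saw angle of the red rocker (50 mm long along the strip's x, 26 mm wide, 12 mm thick) about a pivot along the strip's y, 46 mm above the bench at strip x = -55 mm. About 0 rad = off, end towards the sockets raised; 0.5 rad = on, that end fully down. No spring: it stays where it is left; about 3 to 5 N at the end moves it. The middle of its top is 52 mm above the bench; switched on, its pressed end still stands about 6 mm proud of the strip's top.
- rocker_end (a point): Point on the rocker's top face, marked by a small white bar, 18 mm from the pivot on the end to be pressed; it moves with the rocker: about 56 mm above the bench when off, about 47 mm when on. The raised end's edge is 7 mm further along the strip's +x.
- extractor: Grey fume extractor box, 130 x 130 mm, 77 mm high, fixed to the bench, round black fan grille on its front (-x) face. Origin: centre of its underside. One green key on top.
- green_key_top (a point): Centre of the top face of the green round key (24 mm diameter) on the extractor. Out, it stands 16 mm above the extractor's top (93 mm above the bench), pressed fully in 8 mm (85 mm). A steel collar 32 mm wide and 3 mm high surrounds it.
- green_key (a joint): How far the green key is pressed in, m: 0 out, 0.008 fully in. Push latch: takes about 4 N all the way, then meets a hard stop, and stays in when let go.
- station: Blue soldering station box, 130 x 130 mm, 77 mm high, fixed to the bench; black front panel with green display on its -x face. Origin: centre of its underside. A white and a yellow key on top, 64 mm apart side by side along its y; which one is left varies.
- white_key_top (a point): Centre of the top face of the white round key on the station; same size, heights and collar as the green key.
- white_key (a joint): How far the white key is pressed in, m: 0 out, 0.008 fully in; same push latch as the green key (about 4 N, stays in).
- yellow_key_top (a point): Centre of the top face of the yellow round key on the station, same size and heights as the others; must not be pressed.
- yellow_key (a joint): How far the yellow key is pressed in, m: 0 out, 0.008 fully in; about 4 N presses it and it stays in.
- bottle: Green bottle standing on the bench behind the devices, 60 mm diameter, 200 mm high, loose. Origin: centre of its underside.
- reel: Steel-coloured solder reel standing on its flange at one side of the devices, 54 mm diameter, 38 mm high, loose. Origin: centre of its underside.
- tub: Open orange plastic tub at the other side of the devices, 130 (its x) x 80 (its y) mm, 35 mm high, loose. Origin: centre of its underside.
There are look-alikes about, which are no part of the job. Leave any pink or purple look-alike of the bottle alone.

How it is judged (in metres and radians):
On the way, in this order (a step that is already met when the one before it is completed fails the run):
1. the rocker is switched on (value of joint rocker above 0.4 rad), for 0.1 s.
2. the green key is pressed in (value of joint green_key above 0.006 m), for 0.1 s.
3. the white key is pressed in (value of joint white_key above 0.006 m), for 0.1 s.
At the end, for the whole second after the job is handed in: The rocker is on (over 0.4 of 0.5 rad), the green and white keys are in (over 6 of 8 mm), the yellow key is out (under 3 mm), the strip lies flat on the bench at rest within 40 mm of where it was, and bottle, reel and tub stand upright within 20 mm of where they were (value of joint rocker above 0.4 rad and value of joint each of green_key, white_key above 0.006 m and value of joint yellow_key below 0.003 m and height (world z) of strip below 0.006 m and linear speed of strip below 0.02 m/s and distance of strip from where it was at the start of the episode below 0.04 m and distance of each of bottle, reel, tub from where it was at the start of the episode below 0.02 m and angle between each of bottle, reel, tub's own z axis and vertical below 0.2 rad); the robot touches nothing.
It fails at once if the green key pressed before the rocker is on (value of joint green_key above 0.004 m and value of joint rocker below 0.38 rad).
It fails at once if the white key pressed before the green key (value of joint white_key above 0.004 m and value of joint green_key below 0.0055 m).
It fails at once if the yellow key pressed (value of joint yellow_key above 0.003 m).
It fails at once if the socket strip lifted, or pushed more than 40 mm out of place (height (world z) of strip above 0.012 m or distance of strip from where it was at the start of the episode above 0.04 m).
It fails at once if bottle, reel or tub moved more than 20 mm or tipped (distance of any of bottle, reel, tub from where it was at the start of the episode above 0.02 m or angle between any of bottle, reel, tub's own z axis and vertical above 0.2 rad).
It also fails if it takes over 50 s, if anything falls off the work surface, if the arm or the gripper's body presses on something with over 40 N, if the wrist force passes 120 N, or if a joint passes its speed limit or range.

ROBOT

A 6-joint arm with a two-finger parallel gripper is mounted at the origin on the work surface. World frame = base frame: x ahead of the robot, y to its left, z up, the work surface at z = 0. Lengths are in m, angles in degrees, forces in N, time in s.
With the tool pointing down it reaches from about 0.375 to 0.9 m from the base axis. Payload 3.1 kg.
Tool frame: the origin (TCP) lies midway between the tips of the shut fingers; the grasp point (between the pads) lies bot.hold_point_z behind it (bot.hold_point_z is the distance from the TCP to the grasp point, in m); z points along the fingers, y is the direction in which the jaws open and shut (so a half turn about z gives the same grasp; the last joint's range is limited). The gripper opens to 87 mm and grips with 3 to 60 N. Pads are 19 mm wide; open, the fingers measure 117 mm over their backs; the gripper's body (75 mm by 190 mm) begins 51 mm behind the grasp point.
Start: joints at [60.934, 30.224, 82.088, -0, 67.689, -10.227], TCP at [0.202, 0.592, 0.223] pointing down, gripper open.
Joint ranges: [-176.69, 176.69], [-43.24, 126.21], [12.49, 139.97], [-82, 262], [0, 151.66], [-163.58, 163.58]. Speed limits (degrees/s): [159.86, 159.86, 180, 180, 180, 180].

INTERFACE

Orientations are given as a 3x3 rotation matrix whose columns are the frame's x, y, z axes.
In Python, from rig import bot, vision gives the robot as it stands.
- The arm moves only by the shell command python3 -m inch 'ROWS'. ROWS is JSON, a list of rows, each a list of 5 numbers: the finger opening in mm, from 0 to 87, then the shift along the tool's x, y, z in mm, then the turn about the tool's z in rad. In form: [[hand, dx, dy, dz, roll], ...]. A call has 1 to 8 rows; each row is the pose to reach, as a shift and turn from the pose measured when the call began, along the tool's axes at that moment; what a row does not reach only later rows make up. A row lasts 1/10 s, in which the tool goes at most 50 mm and 8.59 degrees, less where a joint would pass 70% of its speed; a pose out of reach is approached as far as the arm can. A call with a gripper value outside its range is refused whole. The fingers move at their own pace and stop on an object; the grip force is fixed at half the most. Time passes only in rows, so rows that repeat a pose let the fingers close. It gives the time, the measured TCP pose, the force and the opening at its end, in the units of the state.
- bot.read_state(): the state, without advancing time (a new reading comes with each control period).
- vision.capture(name): name is "side" or "top"; returns (picture, depth): 420x560x3 uint8, red, green, blue; 420x560 float32, m along the optical axis (not along the pixel's ray), 0 where there is no reading.
- vision.camera_model(name): a dict with "intrinsics" (3x3 intrinsics, pixels), "camera_from_world" (4x4, takes a point from world to camera coordinates). Camera axes: x right, y down, z forward; pixel columns grow to the right and rows downward; lengths in m; the calibration is good to about 2 mm. A picture is of the moment at which its call begins. camera_model takes no time and is no camera call.
- bot.hand_in(): hands the job in, once; it reports no verdict.
The state is a dict: "time_s": time; "joint_positions": joint angles; "qvel": joint speeds; "tau": joint torques, N m; "position": TCP position; "tcp_rot": TCP orientation; "force": force on the tool from outside, world axes, zero at the start; "moment": the same for the moment, N m; "opening": opening from 0.0 (shut) to 1.0 (fully open).
Only numpy, scipy, OpenCV 4.12 (cv2) and the standard library are available. Lean on these libraries where they do the work, as an engineer would, in place of code of your own. Each camera call takes 0.05 s, during which the arm holds its last target. There are 200 camera calls.

## Working session

There is one attempt and no reset: what is moved stays moved. The work goes in short steps, Python scripts to look and compute and a shell command to move; the robot and the scene stay as the last step left them, time stands still between calls to the robot, and variables do not carry over. Pictures are saved under pics/ and viewed, about 8 in all and at most 12, crops included, and the job is handed in when it is done.

```bash
mkdir -p pics; ls
python3 - <<'E'
from rig import bot,vision
import cv2,numpy as np
for n in("top","side"):
    p,d=vision.capture(n); cv2.imwrite(f"pics/{n}0.png",p[:,:,::-1]); np.save(f"pics/{n}0.npy",d)
    m=vision.camera_model(n);print(n,np.array(m["intrinsics"]).round(1).tolist(),np.array(m["camera_from_world"]).round(3).tolist())
s=bot.read_state();print(s["time_s"],s["position"],np.round(s["tcp_rot"],3).tolist(),s["force"],s["opening"],bot.hold_point_z)
E
```

```text
pics
top [[400.1, 0.0, 288.7], [0.0, 400.1, 216.9], [0.0, 0.0, 1.0]] [[0.023, -1.0, 0.019, -0.026], [-0.996, -0.025, -0.09, 0.646], [0.09, -0.017, -0.996, 1.078], [0.0, 0.0, 0.0, 1.0]]
side [[412.6, 0.0, 275.3], [0.0, 412.6, 211.2], [0.0, 0.0, 1.0]] [[0.93, -0.367, 0.01, -0.601], [-0.18, -0.478, -0.86, 0.179], [0.321, 0.798, -0.51, 0.85], [0.0, 0.0, 0.0, 1.0]]
0.1 [0.20149071 0.59092188 0.22166007] [[-0.946, 0.323, -0.001], [0.323, 0.946, -0.002], [0.0, -0.002, -1.0]] [-0.37307304  0.4969554  -0.3582996 ] 1.0010828563447565 0.0187
```

View pics/top0.png

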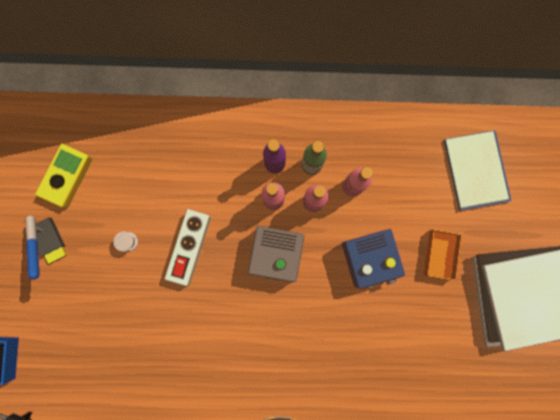

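View pics/side0.png

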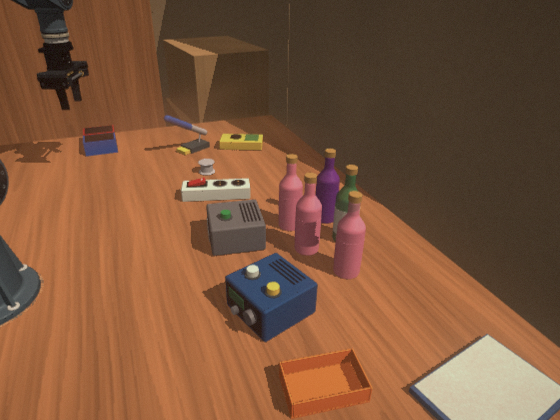

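Top view: strip at about (188,248) with the red rocker at (180,267) and sockets above it. The extractor's green key is at (281,264). On the station, white is at (367,270) and yellow at (390,263). There is only one of each device; the look-alikes are the pink and purple bottles. Next I'll measure these points and enlarge a crop to confirm.

```bash
cat > h.py <<'E'
import numpy as np,cv2
from rig import bot,vision
def ray(n,u,v,z):
    m=vision.camera_model(n);K=np.array(m["intrinsics"]);T=np.array(m["camera_from_world"]);R=T[:3,:3]
    c=-R.T@T[:3,3];d=R.T@np.linalg.inv(K)@[u,v,1];return c+d*(z-c[2])/d[2]
def proj(n,p):
    m=vision.camera_model(n);T=np.array(m["camera_from_world"]);q=np.array(m["intrinsics"])@(T[:3,:3]@p+T[:3,3]);return q[:2]/q[2]
def blob(img,box,lo,hi):
    x0,y0,x1,y1=box;h=cv2.cvtColor(img[y0:y1,x0:x1],cv2.COLOR_RGB2HSV)
    m=cv2.inRange(h,np.array(lo),np.array(hi));k,l,s,c=cv2.connectedComponentsWithStats(m)
    if k<2:return None
    i=1+s[1:,4].argmax();return c[i]+[x0,y0],s[i,4],cv2.minAreaRect(np.argwhere(l==i)[:,::-1].astype(np.float32)+np.float32([x0,y0]))
def tool(p):
    s=bot.read_state();return np.round(1000*np.array(s["tcp_rot"]).T@(np.array(p)-s["position"]),1)
def triang(a,b):
    P=[];
    for n,(u,v) in(("top",a),("side",b)):
        c=ray(n,u,v,0);d=ray(n,u,v,1)-c;d/=np.linalg.norm(d);P.append((c,d))
    A=sum(np.eye(3)-np.outer(d,d) for c,d in P);y=sum((np.eye(3)-np.outer(d,d))@c for c,d in P);return np.linalg.solve(A,y)
E
python3 - <<'E'
from h import *
t=cv2.imread("pics/top0.png")[:,:,::-1].copy();s=cv2.imread("pics/side0.png")[:,:,::-1].copy()
G=([45,90,50],[80,255,255]);Y=([22,120,120],[35,255,255]);W=([0,0,140],[179,75,255])
for nm,z,c,tb,sb in(("green",.093,G,(262,250,300,280),(215,205,240,225)),("white",.093,W,(355,260,380,280),(243,263,262,281)),("yellow",.093,Y,(380,253,400,273),(264,280,284,298)),("strip",.04,W,(160,205,212,290),(178,176,255,203))):
    a=blob(t,tb,*c);b=blob(s,sb,*c)
    print(nm,a,b);print("  top",ray("top",*a[0],z).round(4),"side",ray("side",*b[0],z).round(4),"tri",triang(a[0],b[0]).round(4))
o=[]
for im,(x0,y0,x1,y1) in((t,(160,205,215,290)),(s,(175,170,260,205)),(t,(250,225,410,295)),(s,(200,195,320,310))):
    f=min(400/(x1-x0),300/(y1-y0));r=cv2.resize(im[y0:y1,x0:x1],None,fx=f,fy=f,interpolation=2);q=np.zeros((300,400,3),np.uint8);q[:r.shape[0],:r.shape[1]]=r[:300,:400];o.append(q)
cv2.imwrite("pics/crop.png",np.vstack([np.hstack(o[:2]),np.hstack(o[2:])])[:,:,::-1])
E
```

```text
green (array([280.01428571, 263.81428571]), np.int32(70), ((280.0, 263.5), (9.0, 8.0), 90.0)) (array([225.50724638, 213.72463768]), np.int32(69), ((225.5, 214.0), (9.0, 8.0), 0.0))
  top [0.5187 0.01   0.093 ] side [5.192e-01 4.000e-04 9.300e-02] tri [0.52   0.0097 0.0876]
white (array([367., 269.]), np.int32(71), ((367.0, 269.0), (8.0, 8.0), 90.0)) (array([252.99090909, 269.97272727]), np.int32(110), ((252.5, 270.5), (11.0, 11.0), 90.0))
  top [ 0.5106 -0.2154  0.093 ] side [ 0.5118 -0.2204  0.093 ] tri [ 0.5117 -0.2164  0.0899]
yellow (array([390.        , 262.38157895]), np.int32(76), ((390.0, 262.5), (9.0, 8.0), 90.0)) (array([272.63218391, 285.8045977 ]), np.int32(87), ((272.5, 286.0), (8.0, 11.0), 90.0))
  top [ 0.529  -0.2752  0.093 ] side [ 0.5305 -0.2763  0.093 ] tri [ 0.5298 -0.2756  0.0925]
strip (array([187.42176871, 246.72278912]), np.int32(1176), ((186.90054321289062, 247.24110412597656), (24.472864151000977, 73.89505767822266), 17.650123596191406)) (array([216.16330275, 190.9146789 ]), np.int32(1090), ((215.11981201171875, 189.25567626953125), (20.415496826171875, 68.23988342285156), 87.51044464111328))
  top [0.5576 0.2621 0.04  ] side [0.5497 0.2183 0.04  ] tri [0.5593 0.2678 0.0137]
```

View pics/crop.png

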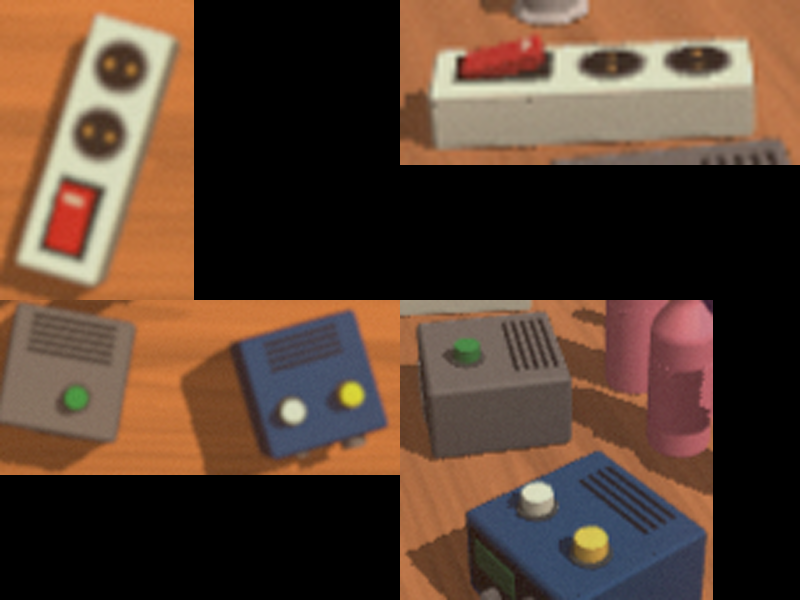

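The crop confirms that the strip, the red rocker with its white bar on the socket side, the green key, and white (left) versus yellow (right) are all identified correctly. Next I'll work out the rocker target and the strip direction.

Run:
```python
from h import *
t=cv2.imread("pics/top0.png")[:,:,::-1].copy()
h=cv2.cvtColor(t,cv2.COLOR_RGB2HSV)[230:290,165:205]
m=cv2.inRange(h,np.array([0,170,100]),np.array([4,255,255]))|cv2.inRange(h,np.array([172,170,100]),np.array([179,255,255]))
ys,xs=np.nonzero(m);r=cv2.minAreaRect(np.c_[xs+165,ys+230].astype(np.float32));print("red",r)
print("rocker mid",ray("top",*r[0],.052).round(4))
e=ray("top",180.7,261.1,.056);print("bar top",e.round(4),"side",ray("side",202.6,179.6,.056).round(4),"tri",triang((180.7,261.1),(202.6,179.6)).round(4))
b=cv2.boxPoints(((187,247.2),(24.5,73.9),17.65));w=[ray("top",*q,.04)[:2] for q in b];print(np.round(w,3).tolist())
for i in range(2):
    d=w[i+1]-w[i];print(np.linalg.norm(d).round(3),np.degrees(np.arctan2(d[1],d[0])).round(1))
print("bottle/reel/tub base-ish",[ray("top",*p,z).round(3)[:2].tolist() for p,z in(((124,241),.038),((443,255),.035),((272,190),.2),((314,150),.2))])
```

```text
red ((179.41177368164062, 266.35296630859375), (9.701424598693848, 18.91777801513672), 14.03624439239502)
rocker mid [0.5048 0.2782 0.052 ]
bar top [0.5189 0.2744 0.056 ] side [0.5238 0.2711 0.056 ] tri [0.5216 0.274  0.0551]
[[0.47, 0.32], [0.662, 0.269], [0.644, 0.205], [0.452, 0.257]]
0.199 -14.9
0.067 -106.3
bottle/reel/tub base-ish [[0.569, 0.434], [0.552, -0.438], [0.694, 0.033], [0.792, -0.064]]
```

```bash
python3 -m inch '[[0,-30,-15,0,0],[0,-80,-39,0,0],[0,-130,-63,0,0],[0,-180,-87,0,0],[0,-230,-111,0,0],[0,-280,-135,0,0],[0,-330,-160,0,0],[0,-370,-179,0,0]]'
python3 -m inch '[[0,-20,-10,20,0],[0,-39,-19,50,0],[0,-39,-19,80,0],[0,-39,-19,105,0],[0,-39,-19,130,0],[0,-39,-19,135,0],[0,-39,-19,135,0]]'
python3 -c "
from h import *
s=bot.read_state();print(s['time_s'],s['position'],np.array(s['tcp_rot']).round(3).tolist(),s['force'],tool([.525,.271,.07]))
o=[]
for n in('top','side'):
    p,d=vision.capture(n);u,v=proj(n,np.array([.52,.273,.06])).astype(int);o.append(cv2.resize(p[v-40:v+40,u-50:u+50],(400,320),interpolation=2))
cv2.imwrite('pics/c1.png',np.hstack(o)[:,:,::-1])"
```

```text
time_s: 0.9
position: [0.4752, 0.3196, 0.2215]
tcp_rot: [[-0.946, 0.323, -0.002], [0.323, 0.946, -0.002], [0.001, -0.002, -1.0]]
force: [0.5, 0.3, -0.0]
opening: 0.359
time_s: 1.6
position: [0.5049, 0.2885, 0.0856]
tcp_rot: [[-0.946, 0.323, -0.004], [0.323, 0.946, -0.003], [0.003, -0.004, -1.0]]
force: [0.4, -0.0, 0.3]
opening: 0.002
1.6 [0.50491383 0.28854061 0.08560143] [[-0.946, 0.323, -0.004], [0.323, 0.946, -0.003], [0.003, -0.004, -1.0]] [ 0.40017356 -0.01084445  0.2788273 ] [-24.7 -10.1  15.6]
```

View pics/c1.png

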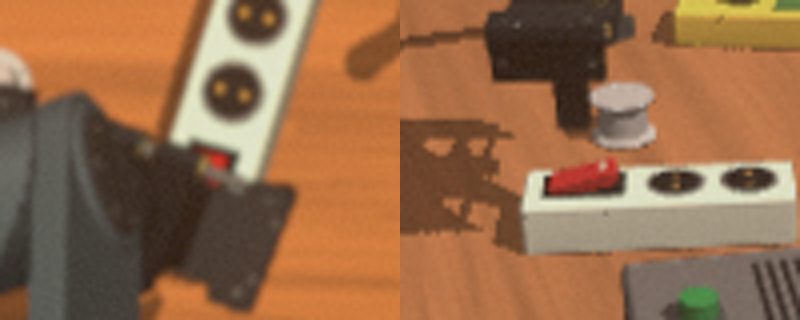

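Still about 27 mm short of the rocker end, which matches the crop: the fingertip is left of and behind the raised end. I'll move over it, go down to z=0.065 and check.

```bash
python3 -m inch '[[0,-15,-6,0,0],[0,-25,-10,4,0],[0,-25,-10,12,0],[0,-25,-10,19,0],[0,-25,-10,19,0]]'
python3 -c "
from h import *
print(tool([.525,.271,.048]))
o=[]
for n in('top','side'):
    p,d=vision.capture(n);u,v=proj(n,np.array([.52,.273,.06])).astype(int);o.append(cv2.resize(p[v-40:v+40,u-50:u+50],(400,320),interpolation=2))
cv2.imwrite('pics/c2.png',np.hstack(o)[:,:,::-1])"
```

```text
time_s: 2.2
position: [0.5255, 0.2711, 0.067]
tcp_rot: [[-0.946, 0.323, -0.004], [0.323, 0.946, -0.002], [0.003, -0.003, -1.0]]
force: [-0.9, 0.2, -0.2]
opening: 0.006
[ 0.4 -0.2 19. ]
```

View pics/c2.png

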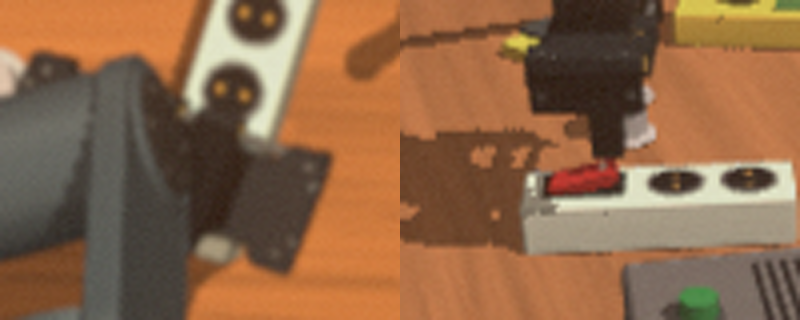

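The fingertip (side crop, about (608,155)) is right above the raised end at (610,165). Pressing.

```bash
python3 -m inch '[[0,0,0,5,0],[0,0,0,9,0],[0,0,0,12,0],[0,0,0,15,0],[0,0,0,17,0],[0,0,0,19,0],[0,0,0,20,0],[0,0,0,20,0]]'
```

```text
time_s: 3.1
position: [0.5283, 0.2715, 0.0488]
tcp_rot: [[-0.947, 0.322, 0.003], [0.322, 0.947, -0.001], [-0.003, -0.0, -1.0]]
force: [3.1, -2.7, 5.7]
opening: 0.006
```

```bash
python3 -m inch '[[0,0,0,2,0],[0,0,0,3,0],[0,0,0,4,0],[0,0,0,4,0]]'
```

```text
time_s: 3.5
position: [0.5286, 0.2714, 0.0481]
tcp_rot: [[-0.947, 0.322, 0.004], [0.322, 0.947, -0.001], [-0.004, 0.0, -1.0]]
force: [-3.8, -4.2, 21.7]
opening: 0.002
```

Hard stop reached (21.7 N at z=0.048). I'll retract and check the rocker.

```bash
python3 -m inch '[[0,0,0,-10,0],[0,0,0,-40,0],[0,0,0,-80,0],[0,-10,-40,-82,0],[0,-10,-85,-82,0],[0,-10,-130,-82,0],[0,-10,-130,-82,0]]'
python3 -c "
from h import *
print(tool([.519,.009,.13]))
o=[]
for n in('top','side'):
    p,d=vision.capture(n);u,v=proj(n,np.array([.55,.262,.05])).astype(int);o.append(cv2.resize(p[v-40:v+40,u-50:u+50],(400,320),interpolation=2))
cv2.imwrite('pics/c3.png',np.hstack(o)[:,:,::-1])"
```

```text
time_s: 4.2
position: [0.4922, 0.1417, 0.1296]
tcp_rot: [[-0.945, 0.326, -0.002], [0.326, 0.945, -0.002], [0.002, -0.003, -1.0]]
force: [-0.3, 0.2, -0.6]
opening: 0.005
[-6.870e+01 -1.167e+02 -1.000e-01]
```

View pics/c3.png

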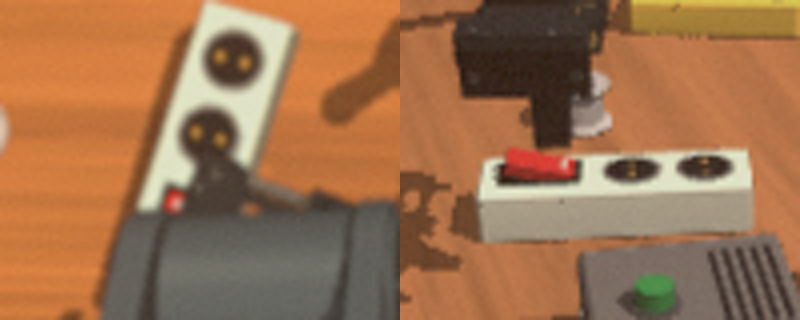

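The rocker now tilts down towards the sockets (side crop, bar low at (570,165)), so it is on, and the strip hasn't moved. Next is the green key.

```bash
python3 -m inch '[[0,-20,-34,0,0],[0,-45,-77,0,0],[0,-65,-110,0,0],[0,-69,-117,0,0],[0,-69,-117,10,0],[0,-69,-117,25,0],[0,-69,-117,30,0],[0,-69,-117,30,0]]'
python3 -c "
from h import *
print(tool([.519,.009,.085]))
o=[]
for n in('top','side'):
    p,d=vision.capture(n);u,v=proj(n,np.array([.52,.009,.09])).astype(int);o.append(cv2.resize(p[v-40:v+40,u-50:u+50],(400,320),interpolation=2))
cv2.imwrite('pics/c4.png',np.hstack(o)[:,:,::-1])"
```

```text
time_s: 5.1
position: [0.5214, 0.0135, 0.0989]
tcp_rot: [[-0.947, 0.323, -0.001], [0.323, 0.947, 0.0], [0.001, 0.0, -1.0]]
force: [-0.7, -0.6, 0.6]
opening: 0.006
[ 0.8 -5.1 13.9]
```

View pics/c4.png

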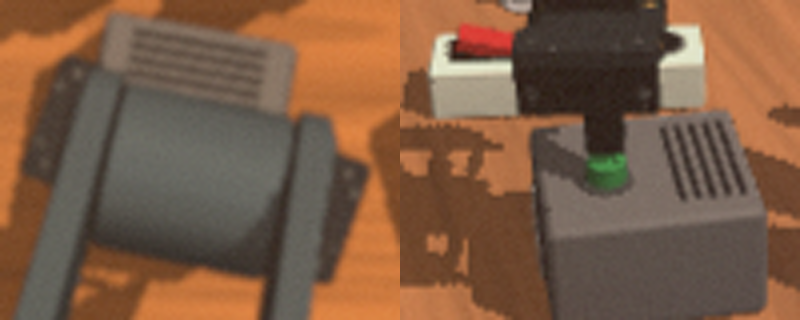

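The fingertip (side crop, about (605,150)) is over the green key at (605,170). I'll shift 4 mm in y and press.

```bash
python3 -m inch '[[0,0,-4,0,0],[0,0,-4,5,0],[0,0,-4,9,0],[0,0,-4,12,0],[0,0,-4,14,0],[0,0,-4,16,0],[0,0,-4,17,0],[0,0,-4,17,0]]'
```

```text
time_s: 6.0
position: [0.5217, 0.009, 0.0852]
tcp_rot: [[-0.946, 0.323, 0.004], [0.323, 0.946, -0.001], [-0.004, 0.001, -1.0]]
force: [-2.9, 0.8, 18.6]
opening: 0.006
```

Green is at its hard stop (z=0.085, 18.6 N). Now to the white key.

```bash
python3 -m inch '[[0,0,0,-15,0],[0,0,0,-45,0],[0,-10,-35,-47,0],[0,-24,-80,-47,0],[0,-37,-125,-47,0],[0,-50,-170,-47,0],[0,-60,-205,-47,0],[0,-63,-217,-47,0]]'
python3 -m inch '[[0,0,-1,0,0],[0,0,-1,0,0]]'
python3 -c "
from h import *
print(tool([.511,-.217,.1]))
"
```

```text
time_s: 6.8
position: [0.5111, -0.2208, 0.132]
tcp_rot: [[-0.945, 0.327, 0.005], [0.327, 0.945, -0.002], [-0.005, -0.001, -1.0]]
force: [-0.2, -0.4, 0.5]
opening: 0.002
time_s: 7.0
position: [0.5102, -0.2209, 0.1315]
tcp_rot: [[-0.945, 0.327, 0.003], [0.327, 0.945, -0.001], [-0.004, 0.0, -1.0]]
force: [1.1, 0.6, -0.1]
opening: 0.004
[ 0.6  4.  31.5]
```

```bash
python3 -m inch '[[0,0,4,0,0],[0,0,4,10,0],[0,0,4,22,0],[0,0,4,31,0],[0,0,4,31,0]]'
python3 -c "
from h import *
print(tool([.511,-.217,.085]))
o=[]
for n,a in(('top',[.51,.009,.09]),('side',[.511,-.217,.09])):
    n='side';p,d=vision.capture(n);u,v=proj(n,np.array(a)).astype(int);o.append(cv2.resize(p[v-40:v+40,u-50:u+50],(400,320),interpolation=2))
cv2.imwrite('pics/c5.png',np.hstack(o)[:,:,::-1])"
```

```text
time_s: 7.5
position: [0.5105, -0.216, 0.0985]
tcp_rot: [[-0.945, 0.326, 0.0], [0.326, 0.945, 0.001], [0.0, 0.001, -1.0]]
force: [0.2, -0.1, 0.2]
opening: 0.009
[-0.8 -0.8 13.5]
```

View pics/c5.png

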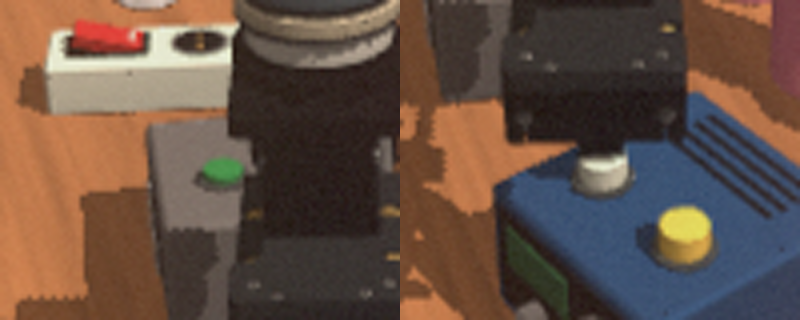

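Left crop: the rocker is on and the green key stays low at (222,172). Right crop: the finger is over the white key at (602,165), with yellow untouched at (685,235). Pressing.

```bash
python3 -m inch '[[0,0,0,5,0],[0,0,0,8,0],[0,0,0,11,0],[0,0,0,14,0],[0,0,0,16,0],[0,0,0,17,0],[0,0,0,17,0]]'
python3 -m inch '[[0,0,0,-15,0],[0,0,0,-50,0],[0,0,40,-95,0],[0,30,60,-115,0],[0,75,60,-115,0],[0,100,60,-115,0],[0,100,60,-115,0],[0,100,60,-115,0]]'
python3 -c "
from h import *
p,d=vision.capture('side');cv2.imwrite('pics/c6.png',cv2.resize(p[160:400,160:400],(600,600),interpolation=2)[:,:,::-1])"
```

```text
time_s: 8.3
position: [0.5118, -0.2172, 0.0852]
tcp_rot: [[-0.945, 0.327, 0.004], [0.327, 0.945, -0.001], [-0.004, -0.0, -1.0]]
force: [-2.9, 1.2, 17.2]
opening: 0.004
time_s: 9.1
position: [0.4366, -0.1278, 0.1999]
tcp_rot: [[-0.945, 0.327, 0.005], [0.327, 0.945, -0.002], [-0.005, -0.0, -1.0]]
force: [0.5, 0.1, 0.7]
opening: 0.005
```

View pics/c6.png

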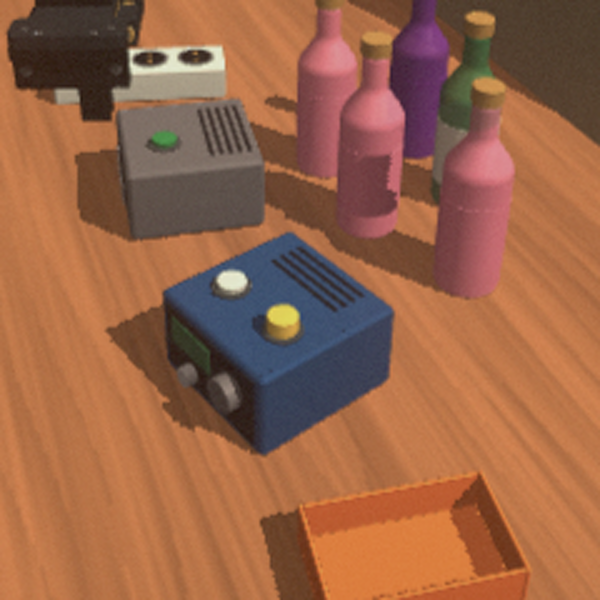

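The green key (163,140) and the white key (232,283) are both in, and yellow (283,320) still stands out. The bottles and tub haven't moved and the arm is clear, so I'm handing in.

```bash
python3 -c "
from rig import bot
print(bot.hand_in())"
```

```text
the job is handed in; nothing more can be done
None
```

I switched on the rocker, then pressed the green key, then the white key, all with the shut fingertips, and handed the job in after about 9 of the 50 s.

- **Hard stops:** each press went down to its stop: rocker at tip height 48 mm (about 22 N), green key at 85 mm (about 19 N) and white key at 85 mm (about 17 N).
- **Last pictures:** the rocker was down on the socket side, the green and white keys were in, and the yellow key was out. The bottles and tub looked unmoved, and the arm was clear of everything.
- **Less certain:** the rocker and the strip's position were last seen clearly just before the white press, because the arm partly hid the strip in the final picture. The reel was last seen around the rocker press. I judged by eye that nothing had moved and did not measure it.
- **Disagreement:** the first reading of the green key differed by about 10 mm between the two cameras. I aimed close to the top-view position and checked it from close by before pressing.

The hand-in reports no verdict, so I can't confirm the result beyond these checks.

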